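# Set the pour-over stand to its height mark and cam it tight

## Task

The dripper arm of the pour-over coffee stand is too low for the cup. Take its collar by the two handles (the fixed bar and the open cam lever beside it) and, with the lever still open, raise it until the top of the collar just meets the underside of the rubber ring higher up on the post; hold it there while you squeeze the cam lever fully shut against the fixed bar. Do not push the ring along, do not let the arm fall or knock things over, and finish with the fingers still holding both handles squeezed together.

Things in the scene. Friction and masses are not known exactly. Their poses are not given: they have to be found in the camera images.
- stand: Pour-over coffee stand, immovable: wooden base slab 215 x 130 mm, top 20 mm above the table, and an upright steel post 16 mm thick, 319 mm tall. Origin at table level on the post's axis, z up; x points from the post to the dripper (slab from x = -45 to +170 mm), the two handles stick out from the post toward -x, roughly at the robot.
- dripper_arm: Sliding collar with the white dripper cone (on its +x side) and, toward -x, a fixed black bar (grip_bar) as handle. Origin on the post's axis at the collar's mid-height (115 mm above the table at the start), axes parallel to the stand's. The bar is 10 mm thick (y -19 to -9 mm), 24 mm high (z -12 to +12), from x = -20 to -131 mm; one finger goes on its outer face y = -19 mm.
- grip_point (a point): Point on the outer (-y) face of the fixed bar, at x = -92, y = -19, z = 0 mm in dripper_arm's frame: middle of the place for one finger.
- cam_lever: Aluminium cam lever: handle 10 mm thick, 22 mm high, 97 mm long, level with the fixed bar on its +y side. Origin on its upright pivot pin, at x = -34, y = +14 mm in dripper_arm's frame; it runs along its own -x, outer face at own y = +5 mm. Shut, it is parallel to the bar, outer faces 38 mm apart; fully open they are about 59 mm apart at 92 mm from the post.
- lever_point (a point): Point on the outer face of the lever handle, 58 mm from its pivot pin: about the middle of the place for the other finger.
- lever_angle (a joint): Cam lever angle: 0 = fully shut, 0.34 rad = fully open; starts open, stays where left. It takes about 9 N at lever_point to swing, 15 N near the end where the cam goes over centre: gripping with 5 to 7 N carries the arm without shutting it, 20 to 25 N shuts it. The bar cannot give way, so as the lever shuts the hand must follow or yield sideways toward the bar, 10 mm in all.
- collar_height (a joint): Height of the sliding collar above its lower stop in m: 0 at the start (resting on the stop), up to 0.19. With the lever open it slides freely and falls by its own weight (about 3 N) when let go; with the lever shut it is clamped to the post.
- collar_top (a point): Centre of the top face of the sliding collar (a black cylinder 40 mm across and 40 mm high round the post), on the post's axis, 20 mm above the collar's mid-height.
- ring_underside (a point): Centre of the underside of the black rubber marking ring (29 mm across, 7 mm high) on the post, on the post's axis: the height mark, 90 to 150 mm above the collar's top at the start. It grips the post with about 4 N and would be pushed up by a collar raised too far.
- deli_cup: Clear cup, 88 mm across, 69 mm high, beside the stand. Origin at the centre of its underside. Leave it.
- carafe: Square glass bottle with a gold stopper, 66 x 66 x 200 mm. Origin at the centre of its underside. Leave it.
- salt_shaker: Salt shaker, 44 mm across, 90 mm high. Origin at the centre of its underside. Leave it.

How it is judged:
By the outcome, as a careful person would: the job done as asked, in the order asked, and still so for the second after the job is handed in, while the arm keeps its last pose, push and grip.
It also fails if it takes over 45 s, if anything falls off the work surface, if the arm or the gripper's body presses on something with over 40 N, if the wrist force passes 120 N, or if a joint passes its speed limit or range.

## Robot

A 6-joint arm with a two-finger parallel gripper is mounted at the origin on a cart in front of the work surface, level with it; the furniture and walls round the work are solid. World frame = base frame: x ahead of the robot, y to its left, z up, the work surface at z = 0. Lengths are in mm, angles in rad, forces in N, time in s.
With the tool pointing down it reaches from about 350 to 975 mm from the base axis. Payload 7.1 kg.
Tool frame: the origin (TCP) lies on the front face of the gripper's body, between the roots of the fingers; the fingertips stand 80 mm ahead of it and the grasp point (between the pads) lies 61 mm ahead of it (env.tips_ahead is the distance from the TCP to the fingertips, in mm); z points along the fingers, y is the line along which they close (so a half turn about z gives the same grasp; the last joint's range is limited). The gripper opens to 88 mm and grips with 3 to 60 N. Pads are 20 mm wide; open, the fingers measure 115 mm over their backs; the gripper's body (75 mm by 178 mm) begins 61 mm behind the grasp point.
Start: joints at [-1.348, 0.423, 1.63, -0, 1.089, -0.019], TCP at [149.676, -606.797, 302.675] pointing down, gripper open.
Joint ranges: [-3, 3], [-0.9, 2.11], [0.09, 2.58], [-1.31, 4.45], [0.11, 2.69], [-2.54, 2.54]. Speed limits (rad/s): [2.39, 2.39, 3.01, 3.14, 3.14, 3.14].

## Interface

Orientations are given as a unit quaternion [x, y, z, w].
In Python, from station import env, set_gripper, viewer, workorder gives the robot as it stands. Calls block until the motion is done:
- env.reach(position, orientation): joint-space move of the TCP to a pose.
- env.move_l(position, rot=None, rate=150, f_stop=None): straight line of the TCP; rot=None keeps the orientation; rate is the mean speed in mm/s. With f_stop (N) it stops when the force on the tool has changed by that much, and returns True; else False.
- env.move_joints(angles): joint-space move.
- set_gripper(opening): finger opening in mm; the grip force is fixed at half the most; returns when the fingers have stopped.
- env.hold(seconds).
- env.ik(position, orientation): joint angles nearest the present ones, or None.
- env.read_state(): the state.
- viewer.camera(name): name is "side" or "top"; returns the picture (400x640x3 uint8, blue, green, red); there is no depth.
- viewer.camera_params(name): a dict with "fx", "fy", "cx", "cy" (pixels), "pose" (4x4, takes a point from camera to world coordinates). Camera axes: x right, y up, looking along -z (the intrinsics and any distortion apply to the point x, -y, -z); pixel columns grow to the right and rows downward; lengths in mm; the calibration is good to about 2 mm. A picture is of the moment at which its call begins. camera_params takes no time and is no camera call.
A pose or a line that the arm cannot do raises env.IKError and nothing moves.
- workorder.sign_off(): hands the job in; it is judged then, once.
The state is a dict: "time_s": time; "qpos": joint angles; "dq": joint speeds; "tau": joint torques, N m; "tool_pos": TCP position; "orientation": TCP orientation; "force": force on the tool from outside, world axes, zero at the start; "wrist_torque": the same for the moment, N m; "width": finger opening in mm; "grip_force": force on a finger pad.
Only numpy, scipy, OpenCV 4.12 (cv2) and the standard library are available. Lean on these libraries where they do the work, as an engineer would, in place of code of your own. Each camera call takes 0.05 s, during which the arm holds its last target. There are 200 camera calls.

## Working session

There is one attempt and no reset: what is moved stays moved. The work goes in short steps, each a Python script; the robot and the scene stay as the last script left them, time stands still between calls to the robot, and variables do not carry over. Pictures are saved under pics/ and viewed, at most 10 in all, crops included, and the job is handed in when it is done.

View pics/side0.png

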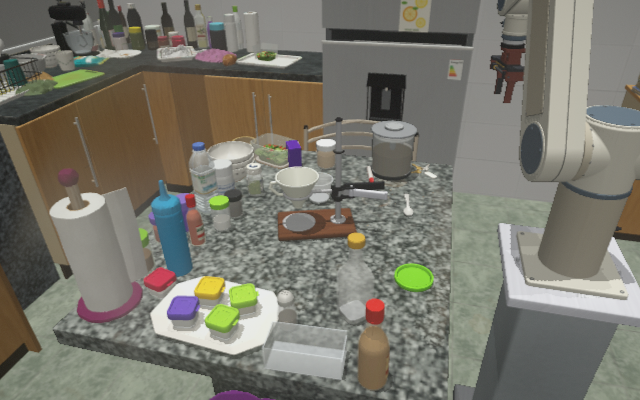

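View pics/top0.png

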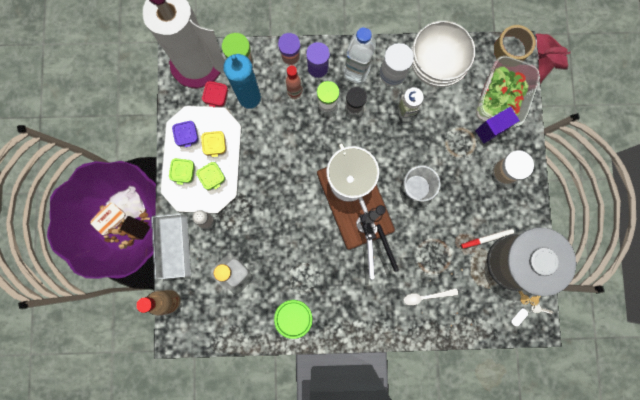

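The side view shows the stand with its post near column 338 (rows 120–220), and the handles run right to about (388,190). In the top view the slab is around (355,205), and the post and ring are near (375,213). The black bar ends near (395,268) and the silver lever near (371,277). Next I'll enlarge both.

```bash
python3 - <<'E'
import cv2,numpy as np
a=cv2.imread("pics/side0.png")[110:240,310:400]; b=cv2.imread("pics/top0.png")[140:285,315:415]
a=cv2.resize(a,None,fx=4.4,fy=4.4,interpolation=cv2.INTER_CUBIC);b=cv2.resize(b,None,fx=4,fy=4,interpolation=cv2.INTER_CUBIC)
h=max(a.shape[0],b.shape[0]);o=np.zeros((h,a.shape[1]+b.shape[1],3),np.uint8);o[:a.shape[0],:a.shape[1]]=a;o[:b.shape[0],a.shape[1]:]=b
cv2.imwrite("pics/crop0.png",o);print(o.shape)
E
```

```text
(580, 796, 3)
```

View pics/crop0.png

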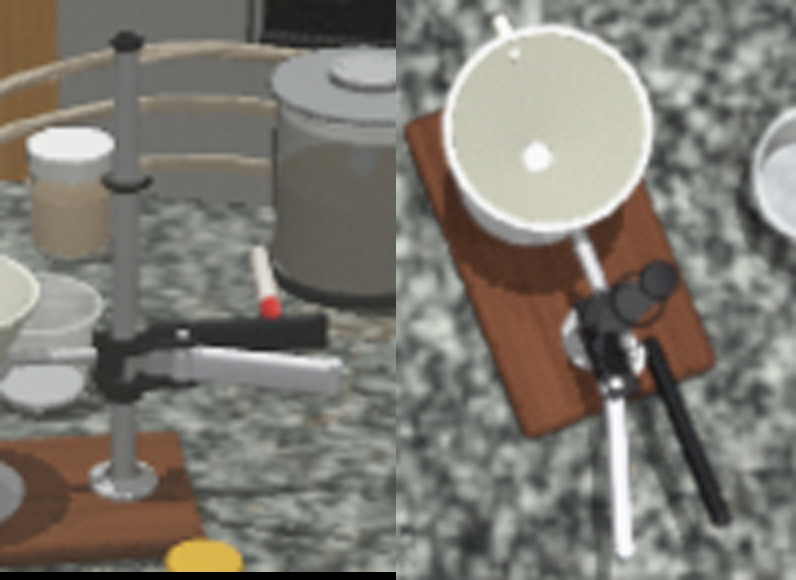

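The crops show these positions in full-image pixels. Side: ring centre (339,151), post cap (339,119), collar top about (338,186). Top: slab corners (317,172), (347,249), (395,230.5), post top about (381,209.5), bar end (397,270), lever end (372.5,278).

```bash
cat > h.py <<'E'
from station import env, set_gripper, viewer, workorder
import cv2,numpy as np
from scipy.spatial.transform import Rotation as R
def ray(n,u,v):
    p=viewer.camera_params(n);T=np.array(p["pose"])
    d=T[:3,:3]@np.array([(u-p["cx"])/p["fx"],-(v-p["cy"])/p["fy"],-1.]);return T[:3,3],d
def onz(n,u,v,z):
    o,d=ray(n,u,v);return o+d*(z-o[2])/d[2]
def proj(n,P):
    p=viewer.camera_params(n);T=np.array(p["pose"]);c=T[:3,:3].T@(np.asarray(P)-T[:3,3])
    return p["cx"]-p["fx"]*c[0]/c[2],p["cy"]+p["fy"]*c[1]/c[2]
def zon(n,u,v,xy): # height of point on vertical axis at xy seen at row v
    from scipy.optimize import brentq
    return brentq(lambda z:proj(n,[*xy,z])[1]-v,0,400)
E
python3 - <<'E'
from h import *
np.set_printoptions(precision=1,suppress=True)
A=onz("top",317.3,172,20);B=onz("top",347,249.3,20);C=onz("top",395,230.5,20)
print(A,B,C,np.linalg.norm(B-C),np.linalg.norm(A-B))
ex=(A-B)[:2];ex/=np.linalg.norm(ex);ey=np.array([-ex[1],ex[0]])
post=((B+C)/2)[:2]+45*ex;print("ex",ex,np.arctan2(*ex[::-1]),"post",post)
print("posttop",onz("top",381,209.5,319),"cap side->xy",onz("side",338.9,119.1,319))
# bar line via dark mask near the handle
for n,box in(("top",(375,225,402,275)),):
    im=viewer.camera(n);x0,y0,x1,y1=box;s=im[y0:y1,x0:x1]
    m=(s.max(2)<45).astype(np.uint8);k,l,st,c=cv2.connectedComponentsWithStats(m);i=1+st[1:,4].argmax();ys,xs=np.where(l==i)
    print(st[i],[ (r+y0, xs[ys==r].mean()+x0) for r in range(0,y1-y0,6) if (ys==r).any()])
    r=ys.max();t=[onz(n,xs[ys==q].mean()+x0,q+y0,127) for q in (ys.min()+4,ys.max()-3)];print(t,"dir",np.arctan2(*(t[0]-t[1])[1::-1]))
    print("barend",onz(n,397,270,127))
    s=im[235:285,360:380];m=(s.min(2)>190).astype(np.uint8);k,l,st,c=cv2.connectedComponentsWithStats(m);i=1+st[1:,4].argmax();ys,xs=np.where(l==i);print(st[i])
    t=[onz(n,xs[ys==q].mean()+360,q+235,126) for q in (ys.min()+4,ys.max()-1)];print(t,"levdir",np.arctan2(*(t[0]-t[1])[1::-1]))
for nm,v in(("cap",119.1),("ringc",151.1),("ringlow?",152.3),("collar",186)):print(nm,zon("side",0,v,post),proj("side",[*post,zon("side",0,v,post)]))
E
```

```text
[727.8  77.2  20. ] [532.5   9.3  20. ] [ 575.6 -111.2   20. ] 127.99060676635739 206.7129300088826
ex [0.9 0.3] 0.3344151003961779 post [596.6 -36.1]
posttop [594.4 -37.5 319. ] cap side->xy [592.9 -31.2 319. ]
[ 3  0 17 45 92] [(225, np.float64(378.5)), (231, np.float64(378.5)), (237, np.float64(381.0)), (243, np.float64(383.5)), (249, np.float64(386.5)), (255, np.float64(388.5)), (261, np.float64(391.5)), (267, np.float64(393.5))]
[array([572.4, -56.4, 127. ]), array([488.6, -86.5, 127. ])] dir 0.3449927276296583
barend [479.5 -94.  127. ]
[  8   5   7  39 152]
[array([539.3, -34.9, 126. ]), array([465.6, -37.5, 126. ])] levdir 0.036153588474835095
cap 316.8951896310975 (np.float64(337.8871132803528), np.float64(119.10000000000001))
ringc 230.37517323095176 (np.float64(337.63324961402606), np.float64(151.10000000000008))
ringlow? 226.99379912911547 (np.float64(337.6237297265388), np.float64(152.30000000000007))
collar 127.63399755287567 (np.float64(337.3563795529384), np.float64(185.99999999999997))
```

The stand yaw is about 0.34 and the post is near (596.5,-36.5). Bar end, post cap, collar top and slab size all agree within about 3 mm. The ring's underside is near z = 227, so the lift is about 92 mm, inside the 90–150 mm given. I'll approach with the tool pointing down, from above.

```bash
cat >> h.py <<'E'
YAW=0.34; POST=np.array([596.5,-36.5]); EX=np.array([np.cos(YAW),np.sin(YAW)]);EY=np.array([-EX[1],EX[0]])
Q=[np.cos(YAW/2),np.sin(YAW/2),0,0]
def P(x,y,z): return [*(POST+x*EX+y*EY),z]
def st():
    s=env.read_state();d=s["tool_pos"][:2]-POST
    print("t%.2f xy %.1f %.1f z %.2f F(ex,ey,z) %.1f %.1f %.1f w %.2f g %.2f"%(s["time_s"],d@EX,d@EY,s["tool_pos"][2],s["force"][:2]@EX,s["force"][:2]@EY,s["force"][2],s["width"],s["grip_force"]));return s
E
python3 - <<'E'
from h import *
p=env.read_state()["tool_pos"]
env.move_l([p[0],p[1],480],rate=250)
env.reach(P(-92,11,480),Q); st()
print(env.move_l(P(-92,11,270),rate=200)); st()
env.hold(.3)
print(env.move_l(P(-92,11,176),rate=80,f_stop=5)); st()
for n,b in(("side",(300,100,420,230)),("top",(320,170,420,290))):
    im=viewer.camera(n); cv2.imwrite(f"pics/{n}1.png",im)
a=cv2.imread("pics/side1.png")[100:230,310:420];b=cv2.imread("pics/top1.png")[170:290,320:420]
f=lambda i:cv2.resize(i,(390,460),interpolation=cv2.INTER_CUBIC)
cv2.imwrite("pics/c1.png",np.hstack([f(a),f(b)]))
E
```

```text
t3.34 xy -92.2 10.4 z 479.96 F(ex,ey,z) -0.8 0.4 -0.3 w 88.06 g 0.00
False
t4.54 xy -91.5 10.7 z 270.87 F(ex,ey,z) 0.1 -0.1 -0.2 w 87.62 g 0.00
False
t6.17 xy -91.7 10.9 z 176.46 F(ex,ey,z) -0.2 -0.4 -0.2 w 87.63 g 0.00
```

View pics/c1.png

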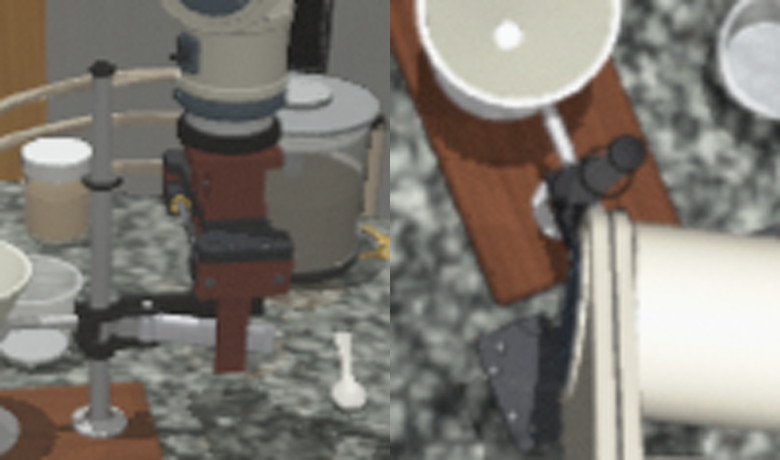

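The picture shows the near finger outside the lever, on the handles' middle, with the ring still visible above at crop (103,182). Now I'll close gently.

```bash
python3 - <<'E'
from h import *
w=64
set_gripper(w); s=st()
while w>54 and s["grip_force"]<4 and abs(s["force"][:2]@EY)<4:
    w-=.7; set_gripper(w); s=st()
E
```

```text
t6.84 xy -92.0 11.0 z 175.99 F(ex,ey,z) -0.1 0.1 -0.1 w 63.28 g 0.00
t7.06 xy -92.0 11.1 z 175.96 F(ex,ey,z) 0.9 1.0 -0.1 w 63.33 g 0.53
t7.28 xy -92.1 11.3 z 175.94 F(ex,ey,z) 0.1 3.6 -0.5 w 62.78 g 1.65
t7.49 xy -92.1 11.5 z 175.93 F(ex,ey,z) 1.0 5.5 -0.2 w 61.90 g 2.69
```

```bash
python3 - <<'E'
from h import *
y=11;w=61.9
for i in range(14):
    s=st();f=s["force"][:2]@EY
    if s["grip_force"]>5 and abs(f)<2.5: break
    if abs(f)>2: y+=np.clip(f*.2,-1,1); env.move_l(P(-92,y,176),rate=20)
    else: w-=.6; set_gripper(w)
print(y,w)
E
```

```text
t7.49 xy -92.1 11.5 z 175.93 F(ex,ey,z) 1.0 5.5 -0.2 w 61.90 g 2.69
t7.74 xy -92.0 11.9 z 176.03 F(ex,ey,z) -0.7 0.7 0.1 w 62.18 g 0.47
t7.96 xy -92.0 12.0 z 175.99 F(ex,ey,z) 1.0 2.2 0.9 w 61.58 g 1.09
t8.21 xy -91.9 12.2 z 176.05 F(ex,ey,z) 0.6 -0.7 -0.2 w 61.22 g 0.07
t8.43 xy -92.0 12.4 z 176.01 F(ex,ey,z) 0.3 0.4 0.1 w 60.78 g 0.48
t8.64 xy -92.0 12.5 z 176.00 F(ex,ey,z) 0.0 1.1 -0.0 w 59.90 g 3.47
t8.86 xy -92.0 12.3 z 176.01 F(ex,ey,z) -0.3 0.1 -0.6 w 59.36 g 8.03
12.430988343207112 59.49999999999999
```

```bash
python3 - <<'E'
from h import *
set_gripper(59.75); env.hold(.2); s=st()
y=12.43
if s["grip_force"]>4:
    for z in (186,216,246,259):
        env.move_l(P(-92,y,z),rate=40); st()
    env.hold(.2); st()
cv2.imwrite("pics/side2.png",viewer.camera("side"))
a=cv2.imread("pics/side2.png")[110:220,310:410]
cv2.imwrite("pics/c2.png",cv2.resize(a,None,fx=5,fy=5,interpolation=cv2.INTER_CUBIC))
E
```

```text
t9.28 xy -92.0 12.4 z 176.02 F(ex,ey,z) 0.4 -0.4 -0.1 w 59.51 g 4.20
t9.68 xy -92.0 12.4 z 186.25 F(ex,ey,z) 0.1 -1.1 -3.4 w 59.59 g 4.44
t10.57 xy -92.0 12.4 z 215.98 F(ex,ey,z) 0.5 -1.3 -3.3 w 60.04 g 4.60
t11.47 xy -92.0 12.4 z 246.01 F(ex,ey,z) -0.8 -2.8 -3.0 w 60.23 g 4.69
t11.95 xy -92.0 12.4 z 259.26 F(ex,ey,z) -0.2 -2.7 -2.4 w 59.88 g 4.71
t12.15 xy -92.0 12.4 z 258.94 F(ex,ey,z) -0.6 -2.9 -3.2 w 59.77 g 4.73
```

View pics/c2.png

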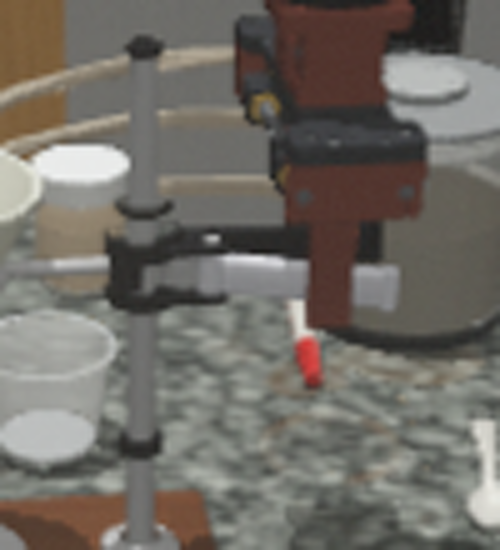

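It carries well with no slip. The ring is at crop (145,208) and the collar's top rim just below it at about row 233, so roughly 5–10 mm remains. I'll go on in small force-guarded steps.

```bash
cat >> h.py <<'E'
def fz(n=6,dt=.04):
    v=[]
    for _ in range(n): env.hold(dt); v.append(env.read_state()["force"][2])
    return np.mean(v)
E
python3 - <<'E'
from h import *
y=12.43;b=fz(8);print("base",b);z=259;hit=0
while z<276:
    z+=1 if z<263 else .6
    env.move_l(P(-92,y,z),rate=20); f=fz(4)
    if f<b-.9: f=fz(5)
    s=env.read_state();print("%.1f act %.2f f %.2f g %.2f w %.2f"%(z,s["tool_pos"][2],f,s["grip_force"],s["width"]))
    if f<b-1.0: break
print(s["time_s"]); cv2.imwrite("pics/side3.png",viewer.camera("side"))
a=cv2.imread("pics/side3.png")[140:190,320:380]
cv2.imwrite("pics/c3.png",cv2.resize(a,None,fx=8,fy=8,interpolation=cv2.INTER_CUBIC))
E
```

```text
base -3.440505279307703
260.0 act 260.04 f -2.91 g 4.75 w 60.07
261.0 act 261.03 f -2.62 g 4.76 w 59.70
262.0 act 262.02 f -3.28 g 4.76 w 59.98
263.0 act 263.02 f -2.82 g 4.77 w 60.21
263.6 act 263.63 f -2.79 g 4.77 w 59.69
264.2 act 264.23 f -2.70 g 4.77 w 59.99
264.8 act 264.84 f -3.29 g 4.77 w 59.57
265.4 act 265.42 f -3.05 g 4.77 w 59.92
266.0 act 266.00 f -2.71 g 4.77 w 59.78
266.6 act 266.61 f -2.61 g 4.77 w 60.06
267.2 act 267.23 f -2.69 g 4.76 w 59.86
267.8 act 267.82 f -2.86 g 4.76 w 59.78
268.4 act 268.42 f -3.02 g 4.76 w 59.74
269.0 act 268.98 f -3.99 g 4.80 w 59.68
269.6 act 269.47 f -7.71 g 5.15 w 59.83
19.2
```

View pics/c3.png

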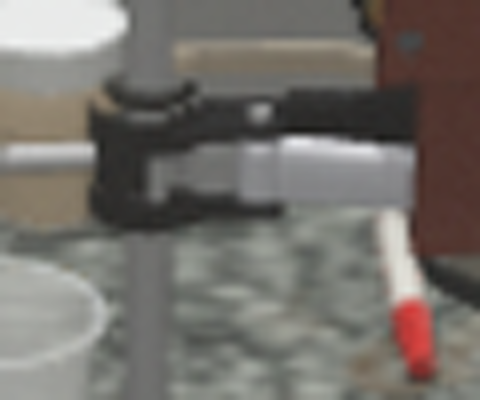

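Contact came at about z = 269.0, and the last step raised the load on the ring to about 4.5 N. The picture shows the collar's top meeting the ring at crop (150,98). I'll ease back slightly, then shut the lever while the hand follows toward the bar.

```bash
python3 - <<'E'
from h import *
y=12.43;z=269.15
env.move_l(P(-92,y,z),rate=20); print("fz",fz(5)); s=st()
w=59.75
while w>36:
    w-=1.6; set_gripper(w)
    y-=.8; env.move_l(P(-92,y,z),rate=25)
    s=st(); f=s["force"][:2]@EY
    if abs(f)>3: y+=np.clip(.15*f,-.8,.8)
    if abs(f)>40 or s["time_s"]>34 : break
    if s["grip_force"]>27 and s["width"]<39.5: break
print(y,w)
E
```

```text
fz -3.216445669264298
t19.71 xy -92.0 12.4 z 269.34 F(ex,ey,z) -2.7 -1.5 -2.8 w 59.76 g 4.78
t20.20 xy -92.1 11.7 z 269.17 F(ex,ey,z) -3.0 -1.6 -3.6 w 58.58 g 8.97
t20.70 xy -92.1 10.9 z 269.11 F(ex,ey,z) -2.2 -2.0 -2.9 w 56.70 g 9.05
t21.20 xy -92.0 10.1 z 269.11 F(ex,ey,z) -2.6 -1.1 -3.8 w 55.25 g 9.05
t21.70 xy -92.0 9.3 z 269.11 F(ex,ey,z) -2.8 -1.7 -2.6 w 53.45 g 9.01
t22.20 xy -92.0 8.5 z 269.12 F(ex,ey,z) -2.6 -1.3 -4.8 w 52.12 g 9.19
t22.70 xy -92.1 7.7 z 269.12 F(ex,ey,z) -3.2 -2.2 -2.7 w 50.44 g 9.38
t23.20 xy -92.1 6.9 z 269.09 F(ex,ey,z) -3.3 -1.3 -3.4 w 48.43 g 9.90
t23.70 xy -92.1 6.1 z 269.12 F(ex,ey,z) -3.2 -1.7 -3.3 w 47.17 g 9.15
t24.20 xy -92.1 5.3 z 269.12 F(ex,ey,z) -4.6 -1.7 -2.9 w 45.69 g 8.95
t24.71 xy -92.0 4.5 z 269.17 F(ex,ey,z) -3.2 -1.0 -2.8 w 43.61 g 5.46
t25.20 xy -92.1 3.7 z 269.10 F(ex,ey,z) -5.1 -0.2 -1.7 w 42.56 g 11.07
t25.71 xy -92.1 2.9 z 269.13 F(ex,ey,z) -4.8 -1.1 -2.4 w 40.64 g 9.88
t26.21 xy -92.1 2.1 z 269.12 F(ex,ey,z) -4.5 -0.5 -2.3 w 39.38 g 8.97
t26.70 xy -92.1 1.4 z 269.11 F(ex,ey,z) -4.4 0.6 -1.1 w 37.91 g 15.86
t27.17 xy -92.1 1.1 z 269.07 F(ex,ey,z) -4.4 3.8 0.2 w 37.20 g 30.09
0.9998280044414681 35.74999999999998
```

```bash
python3 - <<'E'
from h import *
set_gripper(30); env.hold(.3); st()
im=viewer.camera("side");cv2.imwrite("pics/side4.png",im)
f=lambda n:cv2.resize(cv2.imread(n)[140:190,320:385],None,fx=6,fy=6,interpolation=cv2.INTER_CUBIC)
cv2.imwrite("pics/c4.png",np.hstack([f("pics/side3.png"),f("pics/side4.png")]))
E
```

```text
t27.68 xy -92.1 1.1 z 269.07 F(ex,ey,z) -3.8 4.0 -1.0 w 37.45 g 30.09
```

View pics/c4.png

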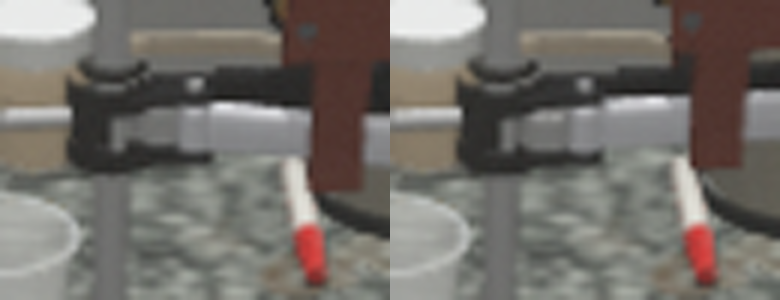

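The before and after crops match: collar and ring have not moved, with the collar's top against the ring at crop (500,72). The lever now lies parallel to the bar, 37.5 mm across at 30 N.

```bash
python3 -c "
from h import *
print(workorder.sign_off())"
```

```text
the job is handed in; nothing more can be done
None
```

The collar is raised about 93 mm to meet the ring's underside and the lever is squeezed fully shut. The fingers still hold both handles at 30 N, and I handed the job in at about 28 s; on first contact the ring briefly took about 4.5 N, so it may have shifted by up to 0.5 mm.

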